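# Build up the condiment stand for service

## Task

Build up the tiered condiment stand: take the middle tray off the sloping drainer and fit it over the four posts of the stand's foot, stand the red-lidded jar on it, fit the top tray over the middle tray's posts, and stand the salt shaker on the top tray. Both trays must end fully home and level, every corner hole over its own post. Keep the jar and the shaker upright all the time, and leave the tea glass beside them standing where it is.

Things in the scene. Friction and masses are not known exactly. Their poses are not given: they have to be found in the camera images.
- stand_foot: the stand's foot: a heavy brown wooden tray with a 16 mm rim on rubber feet, it does not move; 130 mm along its x, 170 mm along its y, four steel posts in the corners. Origin: centre of its underside on the work surface, z up. A teaspoon lies in it and stays there.
- foot_seat (a point): centre of the rectangle of the foot's four post shoulders, 75 mm above the foot's origin, same axes. Post axes at x = +-53 mm, y = +-73 mm from it. Posts are 18 mm thick up to here; a 9 mm pin with a round tip goes on 16 mm higher. A tray that is home rests on the four shoulders with its origin at this point; half a turn makes no difference.
- middle_tray: middle tray, brown wood, loose, 0.38 kg, 130 mm (x) by 170 mm (y), floor 5 mm thick, rim 21 mm high, a steel post in each corner. Origin: centre of its underside, z its upward normal. 14 mm holes from below at x = +-53, y = +-73 mm, in line with its posts. At the start it lies on the drainer, tilted 30 degrees, its x axis up the slope away from the robot, its -x edge at the lip.
- middle_grip (a point): centre of the middle tray's black carrying grip, 62 mm above the tray's origin, same axes: a bar 78 mm long along x, 14 mm thick in y, 18 mm high in z, on two thin rods at x = +-34 mm, open below
- middle_seat (a point): centre of the rectangle of the middle tray's four post shoulders, 95 mm above its origin, same axes. Posts at x = +-53 mm, y = +-73 mm, 18 mm thick, with 9 mm pins 16 mm higher. The top tray is home with its origin at this point; half a turn makes no difference.
- top_tray: top tray: like the middle tray (brown wood, 130 x 170 mm, floor 5 mm, rim 21 mm, the same four 14 mm holes, here open through the floor, and the same black grip) but without posts; loose, 0.30 kg. Origin: centre of its underside, z up. At the start it lies flat on the work surface.
- top_grip (a point): centre of the top tray's black carrying grip, 62 mm above the tray's origin, same axes and same bar as on the middle tray
- red_jar: glass jar with cream contents and a red lid, 0.14 to 0.28 kg, 62 mm in diameter, 75 mm high; origin at the centre of its underside, z up. There is room for it on the middle tray's floor on either side of the grip, for instance at x = 0, y = +-44 mm of the tray.
- salt: salt shaker, clear with a grey domed top, about 0.1 kg, 44 mm in diameter up to 66 mm height and 90 mm high; origin at the centre of its underside, z up. There is room for it on the top tray's floor on either side of the grip, for instance at x = 0, y = +-44 mm of the tray.
- drainer: white wire drainer over a grey drip tray, 170 mm (x) by 190 mm (y), fixed; origin at the centre of its underside. Its wires rise at 30 degrees to +x from an 18 mm lip on the low side, which faces the robot. Also fixed: a tall fridge close on the robot's right, a table 30 mm higher on the left, and a mug, a glass and a 153 mm milk jar at the far edge.
- glass: bystander: clear faceted tea glass, 67 mm in diameter, 95 mm high, in the row with the jar and the shaker; origin at the centre of its underside; to be left alone

How it is judged:
At the end, for the whole second after the job is handed in: Middle tray level on the foot's four shoulders, top tray level on the middle tray's four (each centred within 6 mm, height within 3 mm, yaw within 0.07 rad either way round, tilt under 0.03 rad); red-lidded jar upright on the middle tray's floor, salt shaker on the top tray's; all at rest (horizontal distance between middle_tray and stand_foot below 0.006 m and z of middle_tray in the frame of stand_foot between 0.072 and 0.0785 m and angle between the x axis of middle_tray and the x axis of stand_foot, either way round below 0.07 rad and angle between each of middle_tray, top_tray's own z axis and vertical below 0.03 rad and horizontal distance between top_tray and middle_tray below 0.006 m and z of top_tray in the frame of middle_tray between 0.092 and 0.0985 m and angle between the x axis of top_tray and the x axis of middle_tray, either way round below 0.07 rad and z of red_jar in the frame of middle_tray between 0.002 and 0.009 m and horizontal distance between red_jar and middle_tray below 0.09 m and angle between each of red_jar, salt's own z axis and vertical below 0.08 rad and z of salt in the frame of top_tray between 0.002 and 0.009 m and horizontal distance between salt and top_tray below 0.09 m and linear speed of each of middle_tray, top_tray, red_jar, salt below 0.02 m/s); the robot touches nothing.
It fails at once if the jar or the shaker is tipped more than 35 degrees (angle between any of red_jar, salt's own z axis and vertical above 0.61 rad).
It fails at once if the tea glass beside the jar and the shaker is moved more than 30 mm or knocked over (distance of glass from where it was at the start of the episode above 0.03 m or angle between glass's own z axis and vertical above 0.5 rad).
It also fails if it takes over 72 s, if anything falls off the work surface, if the arm or the gripper's body presses on something with over 40 N, if the wrist force passes 120 N, or if a joint passes its speed limit or range.

## Robot

A 6-joint arm with a two-finger parallel gripper is mounted at the origin on a cart in front of the work surface, level with it; the furniture and walls round the work are solid. World frame = base frame: x ahead of the robot, y to its left, z up, the work surface at z = 0. Lengths are in m, angles in rad, forces in N, time in s.
With the tool pointing down it reaches from about 0.35 to 0.85 m from the base axis. Payload 8.1 kg.
Tool frame: the origin (TCP) lies midway between the tips of the shut fingers; the grasp point (between the pads) lies robot.grip_depth behind it (robot.grip_depth is the distance from the TCP to the grasp point, in m); z points along the fingers, y is the line along which they close (so a half turn about z gives the same grasp; the last joint's range is limited). The gripper opens to 93 mm and grips with 3 to 60 N. Pads are 15 mm wide; open, the fingers measure 128 mm over their backs; the gripper's body (75 mm by 188 mm) begins 65 mm behind the grasp point.
Start: joints at [1.201, 0.13, 1.488, -0, 1.523, -0.085], TCP at [0.169, 0.576, 0.186] pointing down, gripper open.
Joint ranges: [-2.96, 2.96], [-0.89, 2.26], [0.02, 2.5], [-1.34, 4.48], [0, 2.73], [-2.66, 2.66]. Speed limits (rad/s): [2.39, 2.39, 2.79, 3.14, 3.14, 3.14].

## Interface

Orientations are given as a rotation vector (axis times angle).
In Python, from plant import robot gives the robot as it stands.
- The arm moves only by the tool carry_out, never from a script. Its argument "rows" is a list of rows, each a list of 6 numbers: the shift along the tool's x, y, z in m, then the turn, a rotation vector about the tool's x, y, z in degrees. A call has 1 to 12 rows; each row is the pose to reach, as a shift and turn from the pose commanded when the call began, along the tool's axes at that moment; what a row does not reach only later rows make up. A row lasts 1/8 s, in which the tool goes at most 62.5 mm and 10.7 degrees, less where a joint would pass 70% of its speed; a pose out of reach is approached as far as the arm can. A call with a gripper value outside its range is refused whole. "jaw" is the closure in counts, from 0 (fully open) to 255 (shut), set as the call begins (left out, the last holds). The fingers move at their own pace and stop on an object; "force" is the grip in N (left out, the last holds). Time passes only in rows, so rows that repeat a pose let the fingers close. It gives the time, the measured TCP pose, the force, the opening and the grip force at its end, in the units of the state.
- robot.read_state(): the state, without advancing time (a new reading comes with each control period).
- robot.read_camera(name): name is "scene" or "top"; returns the picture (420x560x3 uint8, red, green, blue); there is no depth.
- robot.camera_model(name): a dict with "fx", "fy", "cx", "cy" (pixels), "R" (3x3) and "t" (3): a world point X has camera coordinates R X + t. Camera axes: x right, y down, z forward; pixel columns grow to the right and rows downward; lengths in m; the calibration is good to about 2 mm. A picture is of the moment at which its call begins. camera_model takes no time and is no camera call.
- robot.close_job(): hands the job in; it is judged then, once.
Trained networks look in the newest picture that a camera, given by its name, has taken for a name from the list of things; names that differ only in an ending like _2 or _b are one class to them, and where a whole thing is asked for, a point or a joint stands for the part that bears it (a point fixed in the world has none). Each returns a list of dicts, best first, with "conf" (0 to 1); they miss things now and then, are a little off and sometimes report something else, mostly with a low value. They report only what shows in the picture. A call takes as long as a camera call.
- robot.outline_of(camera, target): "pixels" (420x560 bool, what is visible of it) and "pixel" ([column, row] in pixels, amid what is visible of it).
The state is a dict: "t": time; "q": joint angles; "dq": joint speeds; "joint_torque": joint torques, N m; "tool_pos": TCP position; "orientation": TCP orientation; "force": force on the tool from outside, world axes, zero at the start; "wrist_torque": the same for the moment, N m; "opening": finger opening in m; "gripper_force": force on a finger pad.
Only numpy, scipy, OpenCV 4.12 (cv2) and the standard library are available. Lean on these libraries where they do the work, as an engineer would, in place of code of your own. Each camera call takes 0.05 s, during which the arm holds its last target. There are 200 camera calls.

## Working session

There is one attempt and no reset: what is moved stays moved. The work goes in short steps, Python scripts to look and compute and a tool call to move; the robot and the scene stay as the last step left them, time stands still between calls to the robot, and variables do not carry over. Pictures are saved under pics/ and viewed, at most 10 in all, crops included, and the job is handed in when it is done.

Besides the shell and the picture viewer there is one more tool, called after ">>>" as name(argument=value, ...), one argument or row to a line, values as JSON. carry_out: Moves the arm, as the interface text tells. Its arguments: {"type":"object","properties":{"rows":{"type":"array"},"jaw":{"type":"number"},"force":{"type":"number"}},"required":["rows"]}

```bash
ls; mkdir -p pics
cat > h.py <<'E'
import numpy as np, cv2
from plant import robot
from scipy.spatial.transform import Rotation as Rn
def snap(c,name=None):
    im=robot.read_camera(c)
    if name: cv2.imwrite('pics/'+name,im[:,:,::-1])
    return im
def ray(c,px):
    m=robot.camera_model(c);R=np.array(m['R']);t=np.array(m['t'])
    d=R.T@np.array([(px[0]-m['cx'])/m['fx'],(px[1]-m['cy'])/m['fy'],1]);o=-R.T@t
    return o,d/np.linalg.norm(d)
def atz(c,px,z):
    o,d=ray(c,px);return o+d*(z-o[2])/d[2]
def proj(c,X):
    m=robot.camera_model(c);p=(np.array(m['R'])@np.atleast_2d(X).T).T+np.array(m['t'])
    return np.c_[m['fx']*p[:,0]/p[:,2]+m['cx'],m['fy']*p[:,1]/p[:,2]+m['cy']]
E
python3 - <<'E'
from h import *
a=snap('scene');b=snap('top')
cv2.imwrite('pics/s0.png',a[:,:,::-1]);cv2.imwrite('pics/t0.png',b[:,:,::-1])
print(robot.grip_depth,robot.read_state())
for c in('scene','top'):
    m=robot.camera_model(c);print(c,m['fx'],-np.array(m['R']).T@m['t'],np.round(m['R'],3).tolist())
    for n in ['stand_foot','middle_tray','middle_grip','top_tray','top_grip','red_jar','salt','glass','drainer']:
        for r in robot.outline_of(c,n)[:2]:
            p=np.array(r['pixels']);ys,xs=np.nonzero(p)
            print(c,n,round(r['conf'],2),np.round(r['pixel']),p.sum(),(xs.min(),xs.max(),ys.min(),ys.max()) if len(xs) else 0,np.round(atz(c,r['pixel'],0.05),3))
E
```

```text
pics
0.0188 {'t': 0.1, 'q': array([ 1.20056247e+00,  1.31085025e-01,  1.48915912e+00,  3.95098845e-06,
        1.52305224e+00, -8.54012238e-02]), 'dq': array([-0.00044001, -0.00168598, -0.00193037, -0.00132911,  0.00151306,
        0.00067389]), 'joint_torque': array([ 1.02087903e-03, -5.61334491e+01, -4.93098056e+01,  7.70612829e-02,
        2.89924111e-02, -1.44981482e-05]), 'tool_pos': array([0.16836392, 0.57528584, 0.18539898]), 'orientation': array([-4.45848132e-01, -3.10940112e+00,  2.60534455e-03]), 'force': array([-0.89320594, -0.42614148, -0.07880511]), 'wrist_torque': array([-0.03944055, -0.01127247,  0.00830651]), 'gripper_force': 0.0, 'opening': 0.09316227220179815}
scene 437.0883111401243 [0.08306477 0.5578283  0.55067029] [[-0.857, -0.515, 0.007], [-0.252, 0.408, -0.877], [0.449, -0.754, -0.48]]
scene stand_foot 0.93 [298. 199.] 2064 (np.int64(258), np.int64(336), np.int64(166), np.int64(224)) [ 0.545 -0.283  0.05 ]
scene middle_tray 0.61 [225. 213.] 4770 (np.int64(180), np.int64(285), np.int64(162), np.int64(257)) [ 0.653 -0.132  0.05 ]
scene middle_grip 0.8 [227. 213.
[... 1531 characters left out ...]
 ]
top top_tray 0.71 [166. 248.] 6160 (np.int64(116), np.int64(217), np.int64(204), np.int64(287)) [0.467 0.067 0.05 ]
top top_grip 0.68 [166. 245.] 6018 (np.int64(116), np.int64(217), np.int64(204), np.int64(286)) [0.473 0.068 0.05 ]
top red_jar 0.77 [339. 284.] 1005 (np.int64(320), np.int64(357), np.int64(269), np.int64(302)) [ 0.411 -0.253  0.05 ]
top salt 0.86 [255. 261.] 366 (np.int64(243), np.int64(263), np.int64(253), np.int64(273)) [ 0.449 -0.098  0.05 ]
top glass 0.87 [291. 279.] 1060 (np.int64(274), np.int64(311), np.int64(262), np.int64(297)) [ 0.418 -0.165  0.05 ]
top drainer 0.58 [278. 144.] 2547 (np.int64(204), np.int64(316), np.int64(111), np.int64(228)) [ 0.671 -0.135  0.05 ]
```

View pics/s0.png

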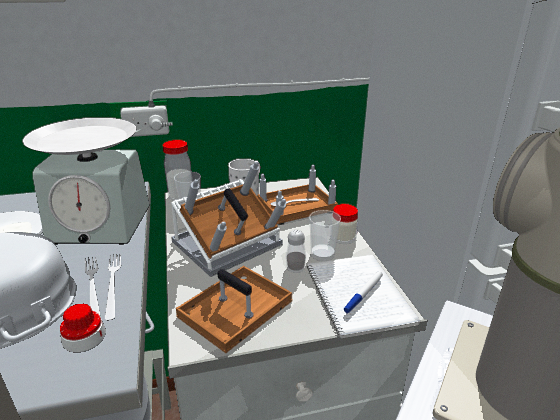

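View pics/t0.png

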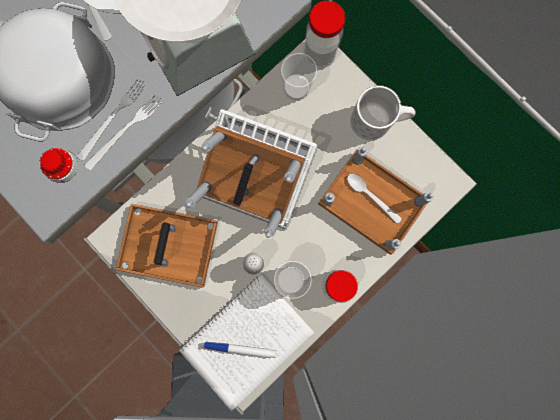

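The scene view shows the middle tray on the drainer at about (230,210), the top tray at (235,305), the foot at (298,199), and salt, glass and jar in a row at (295,253), (323,234) and (346,224). The top view agrees: the foot is at (375,203), with its pins at about (363,157), (428,198), (393,244) and (325,200). Next I'll fit silhouettes of the known models.

```bash
cat > fit.py <<'E'
from h import *
from scipy.optimize import minimize
S=3
def box(x0,x1,y0,y1,z0,z1): return np.array([[x,y,z] for x in(x0,x1) for y in(y0,y1) for z in(z0,z1)])
def cyl(x,y,r,z0,z1):
    a=np.linspace(0,2*np.pi,17)[:-1];return np.array([[x+r*np.cos(b),y+r*np.sin(b),z] for b in a for z in(z0,z1)])
C=[(sx*.053,sy*.073) for sx in(-1,1) for sy in(-1,1)]
grip=[box(-.039,.039,-.007,.007,.053,.071)]+[cyl(s*.034,0,.003,.005,.06) for s in(-1,1)]
tray=[box(-.065,.065,-.085,.085,0,.021)]
def posts(z): return [cyl(x,y,.009,0,z) for x,y in C]+[cyl(x,y,.0045,z,z+.014) for x,y in C]
M=dict(stand_foot=[box(-.065,.065,-.085,.085,.003,.016)]+posts(.075),middle_tray=tray+grip+posts(.095),top_tray=tray+grip,
 red_jar=[cyl(0,0,.031,0,.075)],salt=[cyl(0,0,.022,0,.066),cyl(0,0,.012,.066,.09)],glass=[cyl(0,0,.0335,0,.095)])
def mat(p,tilt=0):
    # p: x y z yaw
    return Rn.from_euler('z',p[3])*Rn.from_euler('y',-tilt),np.array(p[:3])
def sil(c,parts,R,t):
    im=np.zeros((420*S,560*S),np.uint8)
    for P in parts:
        h=cv2.convexHull(((proj(c,R.apply(P)+t)+.5)*S-.5).astype(np.float32))
        cv2.fillConvexPoly(im,np.round(h*16).astype(np.int32),255,shift=4)
    return cv2.resize(im,(560,420),interpolation=cv2.INTER_AREA)/255.
def masks(name,cams):
    o={}
    for c in cams:
        r=robot.outline_of(c,name)
        if r: o[c]=np.array(r[0]['pixels']).astype(float)
    return o
def fit(name,ms,p0,free,tilt=0):
    p0=np.array(p0,float)
    def full(v): p=p0.copy();p[free]=v;return p
    def cost(v):
        R,t=mat(full(v),tilt);k=0
        for c,m in ms.items():
            s=sil(c,M[name],R,t);k+=1-np.minimum(s,m).sum()/np.maximum(s,m).sum()
        return k/len(ms)
    st=np.array([.02,.02,.015,.15])[free];x=p0[free]
    for f in(1,.4,.15):
        sx=np.vstack([x]+[x+f*st[i]*np.eye(len(x))[i] for i in range(len(x))])
        r=minimize(cost,x,method='Nelder-Mead',options=dict(initial_simplex=sx,maxiter=150));x=r.x
    return full(x),r.fun
def draw(im,c,parts,R,t,col):
    for P in parts:
        h=cv2.convexHull(proj(c,R.apply(P)+t).astype(np.float32));cv2.polylines(im,[np.round(h*16).astype(np.int32)],True,col,1,cv2.LINE_AA,4)
E
cat > run1.py <<'E'
from fit import *
T=cv2.resize(robot.read_camera('top')[100:310,90:450],None,fx=1,fy=1);robot.read_camera('scene')
jobs=[('stand_foot',['top'],[.56,-.31,0,-.45],[0,1,3],0),('stand_foot',['top','scene'],[.56,-.31,0,-.45],[0,1,3],0),('middle_tray',['top','scene'],[.6,-.07,.07,-.3],[0,1,2,3],np.pi/6),
('top_tray',['top','scene'],[.46,.07,0,-.15],[0,1,3],0),('top_tray',['top'],[.46,.07,0,-.15],[0,1,3],0),('red_jar',['top'],[.41,-.25,0,0],[0,1],0),('red_jar',['top','scene'],[.41,-.25,0,0],[0,1],0),
('salt',['top'],[.45,-.1,0,0],[0,1],0),('salt',['top','scene'],[.45,-.1,0,0],[0,1],0),('glass',['top'],[.42,-.165,0,0],[0,1],0)]
ov={c:cv2.resize(robot.read_camera(c)[:,:,::-1],None,fx=1,fy=1).copy() for c in('top','scene')}
for n,cs,p0,fr,tl in jobs:
    ms=masks(n,cs);p,f=fit(n,ms,p0,fr,tl);print(n,cs,list(ms),np.round(p,4),round(f,3))
    R,t=mat(p,tl)
    for c in cs: 
        if len(cs)==2 or n=='glass': draw(ov[c],c,M[n],R,t,(255,255,0))
cv2.imwrite('pics/ot.png',cv2.resize(ov['top'][100:310,100:450],None,fx=2.28,fy=2.28,interpolation=cv2.INTER_CUBIC))
cv2.imwrite('pics/os.png',cv2.resize(ov['scene'][150:360,165:365],None,fx=2.8,fy=2.8,interpolation=cv2.INTER_CUBIC))
E
time python3 run1.py
```

```text
stand_foot ['top'] ['top'] [ 0.5718 -0.3224  0.     -0.5998] 0.024Traceback (most recent call last):
  File "run1.py", line 8, in <module>
    ms=masks(n,cs);p,f=fit(n,ms,p0,fr,tl);print(n,cs,list(ms),np.round(p,4),round(f,3))
                       ~~~^^^^^^^^^^^^^^^
  File "fit.py", line 39, in fit
    r=minimize(cost,x,method='Nelder-Mead',options=dict(initial_simplex=sx,maxiter=150));x=r.x
    res = _minimize_neldermead(fun, x0, args, callback, bounds=bounds,
                               **options)
    fsim[j] = func(sim[j])
              ~~~~^^^^^^^^
    fx = function(np.copy(x), *(wrapper_args + args))
  File "fit.py", line 34, in cost
    s=sil(c,M[name],R,t);k+=1-np.minimum(s,m).sum()/np.maximum(s,m).sum()
  File "fit.py", line 19, in sil
    h=cv2.convexHull(((proj(c,R.apply(P)+t)+.5)*S-.5).astype(np.float32))
                       ~~~~^^^^^^^^^^^^^^^^
  File "h.py", line 15, in proj
    m=robot.camera_model(c);p=(np.array(m['R'])@np.atleast_2d(X).T).T+np.array(m['t'])
ValueError: time passes only in moves, steps and waits

real	0m4.685s
user	0m2.394s
sys	0m0.490s
```

```bash
python3 - <<'E'
s=open('h.py').read()
s=s.replace("m=robot.camera_model(c)","m=CM(c)").replace("def snap","from functools import lru_cache\n@lru_cache(None)\ndef CM(c): return {k:np.array(v) for k,v in robot.camera_model(c).items()}\ndef snap",1)
open('h.py','w').write(s)
E
time python3 run1.py
```

```text
stand_foot ['top'] ['top'] [ 0.572  -0.3226  0.     -0.5915] 0.025
stand_foot ['top', 'scene'] ['top', 'scene'] [ 0.5716 -0.3234  0.     -0.5975] 0.15
middle_tray ['top', 'scene'] ['top', 'scene'] [ 0.612  -0.0906  0.0638 -0.3477] 0.532
top_tray ['top', 'scene'] ['top', 'scene'] [ 0.4748  0.0735  0.     -0.1663] 0.036
top_tray ['top'] ['top'] [ 0.4752  0.0733  0.     -0.1646] 0.048
red_jar ['top'] ['top'] [ 0.408  -0.2529  0.      0.    ] 0.081
red_jar ['top', 'scene'] ['top', 'scene'] [ 0.4074 -0.254   0.      0.    ] 0.201
salt ['top'] ['top'] [ 0.4427 -0.0952  0.      0.    ] 0.137
salt ['top', 'scene'] ['top', 'scene'] [ 0.4433 -0.0956  0.      0.    ] 0.187
glass ['top'] ['top'] [ 0.4164 -0.1658  0.      0.    ] 0.039
real	0m7.299s
user	0m6.800s
sys	0m2.160s
```

View pics/ot.png

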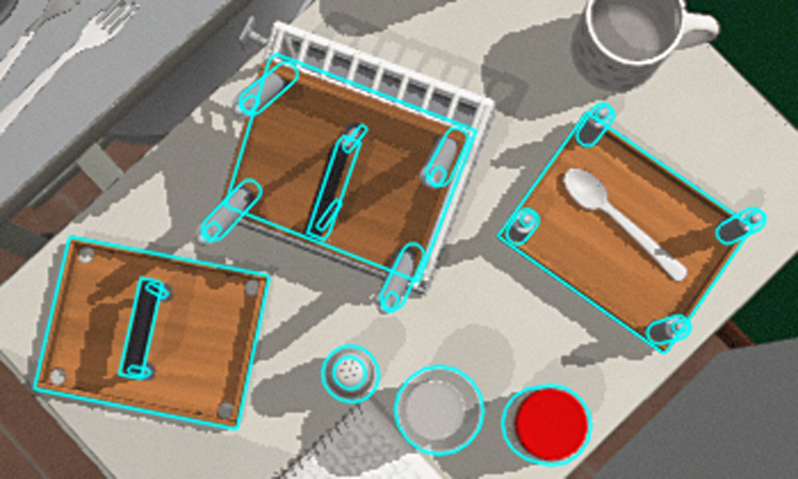

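View pics/os.png

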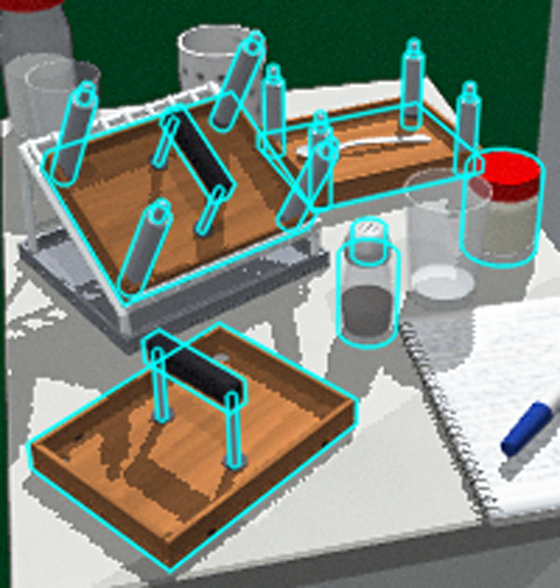

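The overlays sit well on the foot, the top tray and the small things. The middle tray is a few mm off at its posts because one mask was poor, so I'll refit that and plan the first approach.

```bash
cat > plan.py <<'E'
from h import *
def tray_R(yaw,tilt=0): return (Rn.from_euler('z',yaw)*Rn.from_euler('y',-tilt)).as_matrix()
def tool_R(tr): return np.c_[-tr[:,0],tr[:,1],-tr[:,2]]   # tool looking down on a tray, closing along tray y
def down(psi): return np.array([[-np.sin(psi),np.cos(psi),0],[np.cos(psi),np.sin(psi),0],[0,0,-1]]).T
def rows(*tg):
    s=robot.read_state();p=s['tool_pos'];R=Rn.from_rotvec(s['orientation']).as_matrix()
    print('t',round(s['t'],2),'p',np.round(p,4),'F',np.round(s['force'],1),'open',round(s['opening'],4),'gf',s['gripper_force'])
    pp,pr=p,R
    for P,Q in tg:
        d=R.T@(P-p);w=np.degrees(Rn.from_matrix(R.T@Q).as_rotvec())
        n=max(np.linalg.norm(P-pp)/.0625,np.degrees(Rn.from_matrix(pr.T@Q).magnitude())/10.7)
        print(np.round(d,4).tolist()+np.round(w,1).tolist(),'rows>=%.1f'%n);pp,pr=P,Q
E
python3 - <<'E'
from fit import *; from plan import *
T=robot.read_camera('top');robot.read_camera('scene')
best=None
for k in range(2):
  ms={}
  for c in('top','scene'):
    for n in('middle_tray','middle_grip'):
        for r in robot.outline_of(c,n):
            m=np.array(r['pixels']).astype(float)
            if (c=='top' and 6500<m.sum()<7700 and r['pixel'][1]<200 and r['pixel'][0]<270) or (c=='scene' and 4300<m.sum()<5300): ms[c]=m
  for cs in(['top','scene'],['top']):
    mm={c:ms[c] for c in cs};p,f=fit('middle_tray',mm,[.612,-.09,.064,-.33],[0,1,2,3] if len(cs)>1 else [0,1,3],np.pi/6);print(cs,np.round(p,4),round(f,3))
    if len(cs)>1: P=p
tr=tray_R(P[3],np.pi/6);Q=tool_R(tr);o=P[:3];print(o+tr@[0,0,.062])
rows((np.array([.2,.5,.33]),down(1.22)),(o+tr@[0,0,.16],Q),(o+tr@[0,0,.0435],Q))
im=T[:,:,::-1].copy();draw(im,'top',M['middle_tray'],*mat(P,np.pi/6),(255,255,0))
cv2.imwrite('pics/m.png',cv2.resize(im[110:250,170:320],None,fx=4,fy=4,interpolation=cv2.INTER_CUBIC))
E
```

```text
['top', 'scene'] [ 0.6079 -0.0854  0.0679 -0.3433] 0.041
['top'] [ 0.6089 -0.0852  0.064  -0.341 ] 0.023
['top', 'scene'] [ 0.6079 -0.0854  0.0679 -0.3433] 0.041
['top'] [ 0.6089 -0.0852  0.064  -0.341 ] 0.023
[ 0.57866652 -0.07499263  0.12155962]
t 2.8 p [0.1686 0.5758 0.1863] F [0.  0.2 0. ] open 0.0928 gf 0.0
[-0.0515, -0.064, -0.1437, -0.0, 0.0, 3.8] rows>=2.6
[-0.5275, -0.5065, -0.0201, 0.9, -30.0, 3.3] rows>=10.6
[-0.5857, -0.5099, 0.0808, 0.9, -30.0, 3.3] rows>=1.9
```

View pics/m.png

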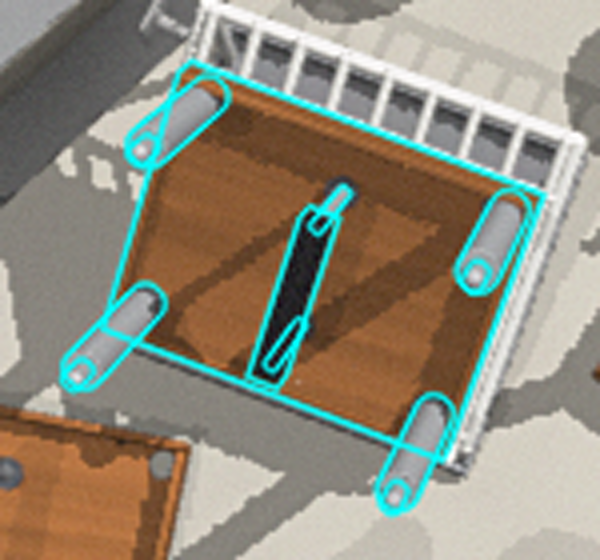

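The refit outline now lies on the tray's edges, posts and bar in the crop. I'll move in.

>>> carry_out(
  rows=[
    [-0.05,-0.064,-0.144,0,0,3.8],
    [-0.05,-0.064,-0.144,0,0,3.8],
    [-0.05,-0.064,-0.144,0,0,3.8],
    [-0.528,-0.506,-0.02,0.9,-30,3.3],
    [-0.528,-0.506,-0.02,0.9,-30,3.3],
    [-0.528,-0.506,-0.02,0.9,-30,3.3],
    [-0.528,-0.506,-0.02,0.9,-30,3.3],
    [-0.528,-0.506,-0.02,0.9,-30,3.3],
    [-0.528,-0.506,-0.02,0.9,-30,3.3],
    [-0.528,-0.506,-0.02,0.9,-30,3.3],
    [-0.528,-0.506,-0.02,0.9,-30,3.3],
    [-0.528,-0.506,-0.02,0.9,-30,3.3],
  ],
  jaw=110,
  force=50,
)

```text
t: 4.3
tool_pos: [0.4834, 0.0245, 0.2256]
orientation: [0.449, 2.582, -0.119]
force: [1.4, 1.1, -0.2]
opening: 0.0527
gripper_force: 0.0
```

>>> carry_out(
  rows=[
    [0,0,0,0,0,0],
  ],
)

```text
t: 4.42
tool_pos: [0.4828, 0.0194, 0.2241]
orientation: [0.464, 2.583, -0.126]
force: [0.1, 1.1, -0.3]
opening: 0.0528
gripper_force: 0.0
```

Run:
```python
from plan import *
o=np.array([.6082,-.0854,.067]);tr=tray_R(-.3425,np.pi/6);Q=tool_R(tr)
rows((o+tr@[0,0,.16],Q),(o+tr@[0,0,.0435],Q))
```

```text
t 4.42 p [0.4828 0.0194 0.2241] F [ 0.1  1.1 -0.3] open 0.0528 gf 0.0
[-0.0549, -0.0556, 0.0531, -0.5, -0.0, -0.6] rows>=1.5
[-0.0549, -0.0546, 0.1696, -0.5, -0.0, -0.6] rows>=1.9
```

>>> carry_out(
  rows=[
    [-0.055,-0.055,0.053,-0.5,0,-0.6],
    [-0.055,-0.055,0.053,-0.5,0,-0.6],
    [-0.055,-0.055,0.053,-0.5,0,-0.6],
    [-0.055,-0.055,0.053,-0.5,0,-0.6],
  ],
)

```text
t: 4.92
tool_pos: [0.5336, -0.0492, 0.2068]
orientation: [0.431, 2.587, -0.112]
force: [0.7, 0.0, 0.0]
opening: 0.0527
gripper_force: 0.0
```

Run:
```python
from plan import *
o=np.array([.6082,-.0854,.067]);tr=tray_R(-.3425,np.pi/6);Q=tool_R(tr)
rows((o+tr@[0,0,.0435],Q))
```

```text
t 4.92 p [ 0.5336 -0.0492  0.2068] F [0.7 0.  0. ] open 0.0527 gf 0.0
[-0.0014, -0.0101, 0.1188, 0.5, -0.0, 0.6] rows>=1.9
```

>>> carry_out(
  rows=[
    [-0.001,-0.01,0.06,0.5,0,0.6],
    [-0.001,-0.01,0.06,0.5,0,0.6],
    [-0.001,-0.01,0.1,0.5,0,0.6],
    [-0.001,-0.01,0.119,0.5,0,0.6],
    [-0.001,-0.01,0.119,0.5,0,0.6],
    [-0.001,-0.01,0.119,0.5,0,0.6],
  ],
)

```text
t: 5.68
tool_pos: [0.5885, -0.0784, 0.1065]
orientation: [0.447, 2.582, -0.12]
force: [0.3, -0.2, -0.2]
opening: 0.0528
gripper_force: 0.0
```

Run:
```python
from plan import *
o=np.array([.6082,-.0854,.067]);tr=tray_R(-.3425,np.pi/6);Q=tool_R(tr)
rows((o+tr@[0,0,.0435],Q))
```

```text
t 5.67 p [ 0.5885 -0.0784  0.1065] F [ 0.3 -0.2 -0.2] open 0.0528 gf 0.0
[0.0017, 0.0, 0.0012, 0.0, 0.2, -0.0] rows>=0.0
```

>>> carry_out(
  rows=[
    [0.001,0,0.001,0,0,0],
    [0.001,0,0.001,0,0,0],
    [0.001,0,0.001,0,0,0],
    [0.001,0,0.001,0,0,0],
    [0.001,0,0.001,0,0,0],
    [0.001,0,-0.02,0,0,0],
    [0.001,0,-0.05,0,0,0],
    [0.001,0,-0.09,0,0,0],
    [0.001,0,-0.12,0,0,0],
    [0.001,0,-0.12,0,0,0],
  ],
  jaw=255,
  force=50,
)

```text
t: 6.92
tool_pos: [0.5317, -0.0587, 0.211]
orientation: [0.448, 2.579, -0.12]
force: [0.1, -0.2, -0.4]
opening: 0.0002
gripper_force: 0.0
```

Run:
```python
from plan import *
o=np.array([.572,-.3226,0]);tr=tray_R(-.5925);Q=tool_R(tr)
rows((o+[0,0,.19+.0435],Q))
```

```text
t 6.92 p [ 0.5317 -0.0587  0.211 ] F [ 0.1 -0.2 -0.4] open 0.0002 gf 0.0
[-0.1209, -0.2349, 0.0444, 3.8, 30.2, 13.9] rows>=4.3
```

Run:
```python
from fit import *; from plan import *
T=robot.read_camera('top');Sc=robot.read_camera('scene')
ms={}
for c in('top','scene'):
    for r in robot.outline_of(c,'middle_tray')[:2]:
        m=np.array(r['pixels']);print(c,r['conf'],r['pixel'],m.sum());
    ms[c]=np.array(robot.outline_of(c,'middle_tray')[0]['pixels']).astype(float)
ims=[]
for c,I,(a,b,e,f) in(('top',T,(90,270,130,330)),('scene',Sc,(140,320,150,350))):
    im=I[:,:,::-1].copy();draw(im,c,M['middle_tray'],*mat([.6082,-.0854,.067,-.3425],np.pi/6),(255,255,0));ims.append(im[a:b,e:f])
cv2.imwrite('pics/m2.png',cv2.resize(np.hstack(ims),None,fx=2,fy=2,interpolation=cv2.INTER_CUBIC))
```

```text
top 0.58 [245.4, 178.9] 7098
scene 0.76 [228.4, 214.0] 4887
```

View pics/m2.png

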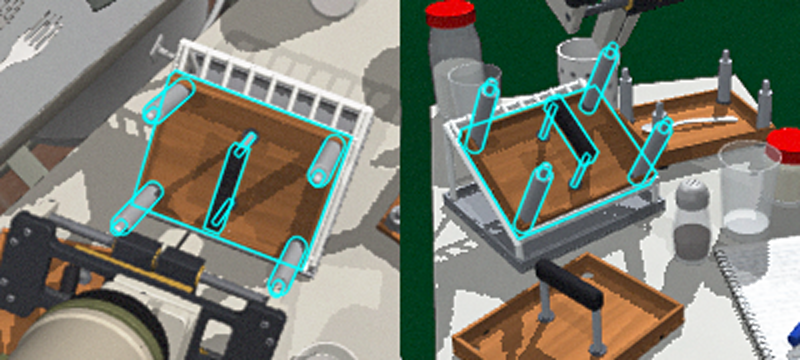

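The tray hasn't moved: its outline still matches in both views. The fingers closed too slowly and I lifted before they met the bar. I'll repeat with a longer close.

>>> carry_out(
  rows=[
    [0,0,0,0,0,0],
    [0,0,0,0,0,0],
    [0,0,0,0,0,0],
    [0,0,0,0,0,0],
    [0,0,0,0,0,0],
    [0,0,0.06,0,0,0],
    [0,0,0.1,0,0,0],
    [0,0,0.121,0,0,0],
    [0,0,0.121,0,0,0],
    [0,0,0.121,0,0,0],
  ],
  jaw=125,
)

```text
t: 8.48
tool_pos: [0.5877, -0.0791, 0.1039]
orientation: [0.449, 2.583, -0.121]
force: [0.2, -0.3, 0.1]
opening: 0.0473
gripper_force: 0.0
```

>>> carry_out(
  rows=[
    [0,0,0,0,0,0],
    [0,0,0,0,0,0],
    [0,0,0,0,0,0],
    [0,0,0,0,0,0],
    [0,0,0,0,0,0],
    [0,0,0,0,0,0],
    [0,0,0,0,0,0],
    [0,0,0,0,0,0],
  ],
  jaw=255,
)

```text
t: 9.48
tool_pos: [0.5874, -0.0792, 0.1027]
orientation: [0.449, 2.584, -0.121]
force: [0.7, -0.3, -0.9]
opening: 0.0005
gripper_force: 0.0
```

Run:
```python
from fit import *; from plan import *
s=robot.read_state();R=Rn.from_rotvec(s['orientation']).as_matrix();p=s['tool_pos'];print(np.round(R,3))
ims=[]
for c,(a,b,e,f) in(('top',(90,270,130,330)),('scene',(120,300,150,350))):
    im=robot.read_camera(c)[:,:,::-1].copy();q=proj(c,[p,p-.0188*R[:,2],p-.1*R[:,2]])
    im=im[a:b,e:f];im=cv2.resize(im,None,fx=2,fy=2,interpolation=cv2.INTER_CUBIC)
    for k in q: cv2.circle(im,tuple(np.round((k-[e,a])*2).astype(int).tolist()),3,(255,255,0),-1)
    ims.append(im)
cv2.imwrite('pics/m3.png',np.hstack(ims))
```

```text
[[-0.815  0.337  0.471]
 [ 0.292  0.941 -0.169]
 [-0.5   -0.    -0.866]]
```

View pics/m3.png

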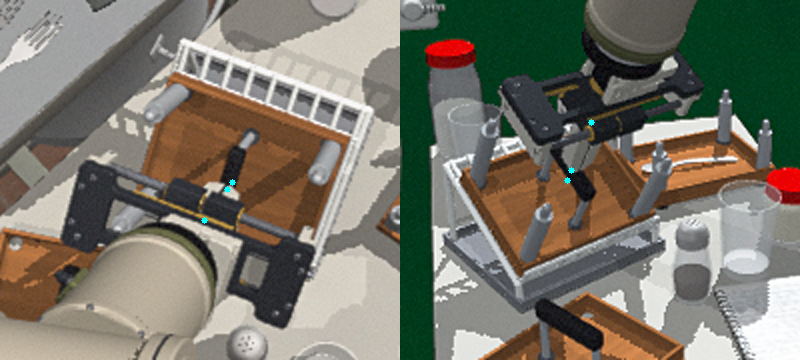

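Run:
```python
from fit import *
a=robot.read_camera('scene')[150:240,195:295,::-1];b=robot.read_camera('top')[150:240,190:290,::-1]
cv2.imwrite('pics/m4.png',cv2.resize(np.hstack([a,b]),None,fx=4,fy=4,interpolation=cv2.INTER_CUBIC));print(robot.read_state()['opening'])
```

```text
0.0004278113695181978
```

View pics/m4.png

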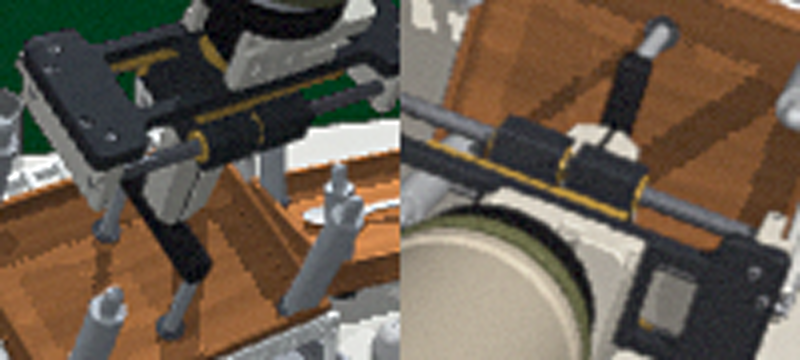

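The shut fingers look to end around the bar's top, so the tips seem to sit higher than I assumed. I'll open, go 18 mm deeper and close again.

>>> carry_out(
  rows=[
    [0,0,0,0,0,0],
    [0,0,0,0,0,0],
    [0,0,0,0,0,0],
    [0,0,0,0,0,0],
    [0,0,0.006,0,0,0],
    [0,0,0.012,0,0,0],
    [0,0,0.018,0,0,0],
    [0,0,0.018,0,0,0],
  ],
  jaw=125,
)

```text
t: 10.68
tool_pos: [0.5954, -0.0822, 0.0861]
orientation: [0.449, 2.586, -0.121]
force: [-0.3, -0.5, -0.5]
opening: 0.0475
gripper_force: 0.0
```

>>> carry_out(
  rows=[
    [0,0,0,0,0,0],
    [0,0,0,0,0,0],
    [0,0,0,0,0,0],
    [0,0,0,0,0,0],
    [0,0,0,0,0,0],
    [0,0,0,0,0,0],
  ],
  jaw=255,
)

```text
t: 11.42
tool_pos: [0.596, -0.0821, 0.0874]
orientation: [0.448, 2.584, -0.121]
force: [-0.7, 1.0, 2.1]
opening: 0.0132
gripper_force: 50.0
```

It's gripped, with the opening at 13 mm and 50 N on the pads, so the pads sit about 20 mm behind where the state put them. I'll lift, turn level over the foot, then measure the held tray by vision.

>>> carry_out(
  rows=[
    [0,0,-0.01,0,0,0],
    [0,0,-0.03,0,0,0],
    [0,0,-0.06,0,0,0],
    [0,0,-0.1,0,0,0],
    [0,0,-0.1,0,0,0],
  ],
)

```text
t: 12.05
tool_pos: [0.5494, -0.0651, 0.1773]
orientation: [0.448, 2.58, -0.12]
force: [0.1, 0.2, -4.1]
opening: 0.0136
gripper_force: 50.0
```

Run:
```python
from plan import *
o=np.array([.572,-.3226,0]);tr=tray_R(-.5925);Q=tool_R(tr)
rows((o+[0,0,.2+.025],Q))
```

```text
t 12.05 p [ 0.5494 -0.0651  0.1773] F [ 0.1  0.2 -4.1] open 0.0136 gf 49.9887478351593
[-0.1174, -0.2348, 0.0131, 3.8, 30.1, 13.9] rows>=4.2
```

>>> carry_out(
  rows=[
    [-0.117,-0.235,0.013,3.8,30,13.9],
    [-0.117,-0.235,0.013,3.8,30,13.9],
    [-0.117,-0.235,0.013,3.8,30,13.9],
    [-0.117,-0.235,0.013,3.8,30,13.9],
    [-0.117,-0.235,0.013,3.8,30,13.9],
    [-0.117,-0.235,0.013,3.8,30,13.9],
    [-0.117,-0.235,0.013,3.8,30,13.9],
    [-0.117,-0.235,0.013,3.8,30,13.9],
  ],
)

```text
t: 13.05
tool_pos: [0.5709, -0.3215, 0.2205]
orientation: [-0.914, -3.002, 0.001]
force: [-0.1, -0.3, -2.6]
opening: 0.0136
gripper_force: 50.0
```

```bash
cat >> fit.py <<'E'
def fit6(name,ms,o0,R0,M_):
    # free pose in tool-level frame: shift + small rotation vector
    def cost(v):
        R=Rn.from_rotvec(v[3:])*R0;t=o0+v[:3];k=0
        for c,m in ms.items():
            s=sil(c,M_,R,t)*VIS[c];mm=m*VIS[c];k+=1-np.minimum(s,mm).sum()/np.maximum(s,mm).sum()
        return k/len(ms)
    x=np.zeros(6);st=np.array([.012,.012,.012,.06,.06,.06])
    for f in(1,-.6,.3,-.2):
        sx=np.vstack([x]+[x+f*st[i]*np.eye(6)[i] for i in range(6)])
        r=minimize(cost,x,method='Nelder-Mead',options=dict(initial_simplex=sx,maxiter=300));x=r.x
    return o0+x[:3],Rn.from_rotvec(x[3:])*R0,x,r.fun
VIS={'top':1.,'scene':1.}
E
python3 - <<'E'
from fit import *; from plan import *
s=robot.read_state();p=s['tool_pos'];R=Rn.from_rotvec(s['orientation']).as_matrix();print(s['t'],p,np.round(R,3).tolist(),s['force'])
tr=np.c_[-R[:,0],R[:,1],-R[:,2]];o=p+R@[0,0,.025]
ims=[]
for c,(a,b,e,f) in(('top',(80,300,290,480)),('scene',(80,300,200,390))):
    im=robot.read_camera(c)[:,:,::-1].copy()
    for r in robot.outline_of(c,'middle_tray')[:3]: m=np.array(r['pixels']);print(c,r['conf'],r['pixel'],m.sum())
    r=robot.outline_of(c,'middle_tray')
    draw(im,c,M['middle_tray'],Rn.from_matrix(tr),o,(255,255,0))
    if r: im[cv2.Canny(np.array(r[0]['pixels']).astype(np.uint8)*255,50,100)>0]=(0,0,255)
    ims.append(im[a:b,e:f])
cv2.imwrite('pics/h1.png',cv2.resize(np.hstack(ims),None,fx=2.1,fy=2.1,interpolation=cv2.INTER_CUBIC))
E
```

```text
13.05 [ 0.57094595 -0.3214804   0.22050442] [[-0.83, 0.557, -0.004], [0.557, 0.83, 0.001], [0.003, -0.002, -1.0]] [-0.06428167 -0.32967892 -2.64763923]
top 0.97 [399.9, 209.0] 4091
scene 0.8 [299.8, 125.1] 3013
```

View pics/h1.png

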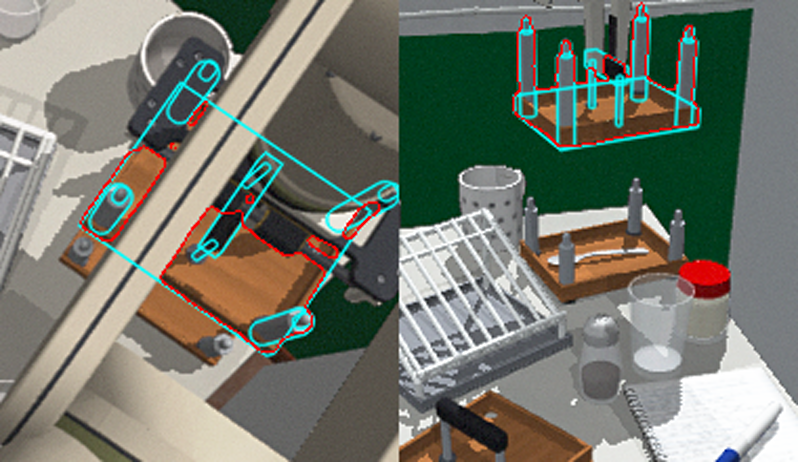

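In the top view (left) the arm partly hides the held tray. In the scene view (right) the tray hangs level above the foot and the prediction is only about 3 px off at the pins. I'll fit it, masking the occluded pixels.

```bash
cat > held.py <<'E'
from fit import *; from plan import *
def held(name,h,ref):
    s=robot.read_state();p=s['tool_pos'];R=Rn.from_rotvec(s['orientation']).as_matrix()
    tr=np.c_[-R[:,0],R[:,1],-R[:,2]];o=p+R@[0,0,h]
    ms={}
    for c in('top','scene'):
        now=robot.read_camera(c).astype(int);r=robot.outline_of(c,name)
        m=np.array(r[0]['pixels']);print(c,round(r[0]['conf'],2),m.sum())
        old=cv2.imread(ref[c])[:,:,::-1].astype(int)
        VIS[c]=1.-cv2.morphologyEx((((abs(now-old).max(2)>25)&~m)).astype(np.uint8),cv2.MORPH_OPEN,np.ones((2,2),np.uint8))
        ms[c]=m.astype(float)
    for cs in(['top','scene'],['scene']):
        o2,R2,x,f=fit6(name,{c:ms[c] for c in cs},o,Rn.from_matrix(tr),M[name])
        print(cs,'dpos mm',np.round(x[:3]*1e3,1),'rot deg',np.round(np.degrees(x[3:]),2),'cost',round(f,3),'origin',np.round(o2,4),
          'yaw',round(np.arctan2(*R2.as_matrix()[[1,0],0]),4),'tray z',np.round(R2.as_matrix()[:,2],4))
    return ms
E
python3 - <<'E'
from held import *
held('middle_tray',.025,dict(top='pics/t0.png',scene='pics/s0.png'))
r=robot.outline_of('scene','stand_foot');m=np.array(r[0]['pixels']);print(r[0]['conf'],m.sum())
print(fit('stand_foot',{'scene':m.astype(float)},[.572,-.3226,0,-.5925],[0,1,3]))
E
```

```text
top 0.67 1306
scene 0.86 2953
['top', 'scene'] dpos mm [-20.   30.1  12.9] rot deg [1.17 1.93 1.21] cost 0.388 origin [ 0.5512 -0.2923  0.2093] yaw -0.5706 tray z [ 0.0364 -0.0195  0.9991]
['scene'] dpos mm [-0.6  0.7  1.6] rot deg [0.28 0.04 0.59] cost 0.06 origin [ 0.5706 -0.3216  0.198 ] yaw -0.5813 tray z [ 0.0033 -0.0045  1.    ]
0.65 2256
(array([ 0.57762397, -0.33580997,  0.        , -0.60153733]), np.float64(0.12746624880232538))
```

>>> carry_out(
  rows=[
    [-0.0015,0,0.04,0,0,0],
    [-0.0015,0,0.08,0,0,0],
    [-0.0015,0,0.094,0,0,0],
    [-0.0015,0,0.094,0,0,0],
    [-0.0015,0,0.094,0,0,0],
  ],
)

```text
t: 14.22
tool_pos: [0.5732, -0.3245, 0.1295]
orientation: [0.917, 3.004, -0.003]
force: [0.6, 0.3, -3.8]
opening: 0.0137
gripper_force: 50.0
```

Run:
```python
from held import *
VIS['scene']=1.
s=robot.read_state();p=s['tool_pos'];R=Rn.from_rotvec(s['orientation']).as_matrix();print(s['t'],p,s['force'])
tr=np.c_[-R[:,0],R[:,1],-R[:,2]];o=p+R@[0,0,.0235]
c='scene';im0=robot.read_camera(c)[:,:,::-1];ims=[]
im=im0.copy();draw(im,c,M['middle_tray'],Rn.from_matrix(tr),o,(255,255,0));draw(im,c,M['stand_foot'],*mat([.572,-.3226,0,-.5925]),(0,255,255))
cv2.imwrite('pics/h2.png',cv2.resize(np.hstack([im0[120:240,240:355],im[120:240,240:355]]),None,fx=3.4,fy=3.4,interpolation=cv2.INTER_CUBIC))
```

```text
14.225 [ 0.57321858 -0.32452753  0.12954804] [ 0.59452789  0.3390778  -3.7505875 ]
```

View pics/h2.png

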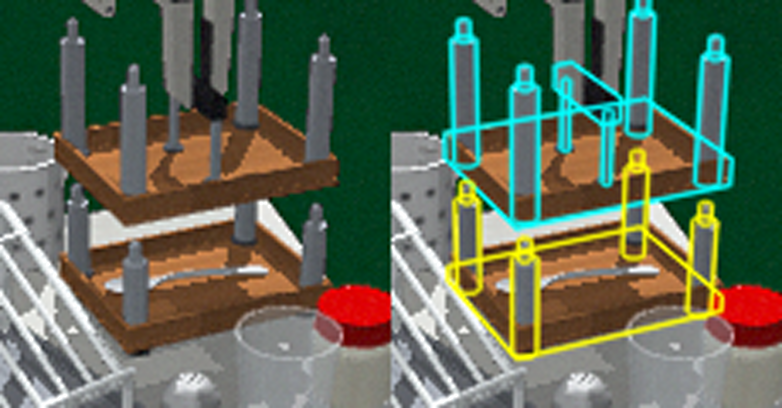

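The scene view shows the tray hovering level about 15 mm above the pins, with each tray corner over its own post: tray pins at (72,22), (134,70), (322,40) and foot pins at (75,190), (135,245), (315,208) in the crop. That was the last picture I may view, so from here I'll go by force and by fits.

>>> carry_out(
  rows=[
    [0.002,0.001,0.005,0,0,0],
    [0.002,0.001,0.01,0,0,0],
    [0.002,0.001,0.015,0,0,0],
    [0.002,0.001,0.019,0,0,0],
    [0.002,0.001,0.022,0,0,0],
    [0.002,0.001,0.022,0,0,0],
  ],
)

```text
t: 15.02
tool_pos: [0.5707, -0.3217, 0.1047]
orientation: [-0.916, -3.002, 0.001]
force: [0.2, 1.4, -2.9]
opening: 0.0137
gripper_force: 50.0
```

>>> carry_out(
  rows=[
    [0,0,0.003,0,0,0],
    [0,0,0.005,0,0,0],
    [0,0,0.007,0,0,0],
    [0,0,0.008,0,0,0],
    [0,0,0.008,0,0,0],
  ],
)

```text
t: 15.65
tool_pos: [0.5711, -0.322, 0.0977]
orientation: [-0.916, -3.003, 0.002]
force: [-1.3, 0.9, 1.1]
opening: 0.0137
gripper_force: 50.0
```

>>> carry_out(
  rows=[
    [0,0,0.002,0,0,0],
    [0,0,0.002,0,0,0],
  ],
)

```text
t: 15.9
tool_pos: [0.5713, -0.3221, 0.0976]
orientation: [-0.917, -3.004, 0.003]
force: [-5.3, 3.0, 11.1]
opening: 0.0137
gripper_force: 50.0
```

>>> carry_out(
  rows=[
    [0,0,-0.002,0,0,0],
    [0,0,-0.002,0,0,0],
    [0,0,-0.002,0,0,0],
    [0,0,-0.002,0,0,0],
    [0,0,-0.002,0,0,0],
    [0,0,-0.06,0,0,0],
    [0,0,-0.12,0,0,0],
    [0,0,-0.17,0,0,0],
    [0,0,-0.17,0,0,0],
  ],
  jaw=125,
)

```text
t: 17.02
tool_pos: [0.5736, -0.3233, 0.2719]
orientation: [0.915, 2.998, -0.006]
force: [0.4, -0.2, 0.4]
opening: 0.0472
gripper_force: 0.0
```

Run:
```python
from held import *
ims=robot.read_camera('scene');r=robot.outline_of('scene','middle_tray')
print([(round(q['conf'],2),np.array(q['pixels']).sum()) for q in r]);m=np.array(r[0]['pixels']).astype(float)
s=sil('scene',M['middle_tray'],*mat([.572,-.3226,.075,-.5925]));print('iou at home',np.minimum(s,m).sum()/np.maximum(s,m).sum())
o2,R2,x,f=fit6('middle_tray',{'scene':m},np.array([.572,-.3226,.075]),Rn.from_euler('z',-.5925),M['middle_tray'])
print(np.round(x[:3]*1e3,1),np.round(np.degrees(x[3:]),2),round(f,3))
# next: jar, and top tray grasp preview
rows((np.array([.408,-.2535,.2]),down(-.22)))
```

```text
[(0.86, np.int64(2883))]
iou at home 0.9361497008309535
[ 0.5 -2.1 -2.5] [0.57 0.43 0.29] 0.051
t 17.12 p [ 0.5716 -0.3219  0.2654] F [-0.7  0.9 -0.9] open 0.0472 gf 0.0
[0.1739, -0.0344, 0.0657, -0.1, 0.0, 68.7] rows>=6.4
```

The middle tray is home, with contact at the right height and 0.94 overlap with the model. Now the jar.

>>> carry_out(
  rows=[
    [0.174,-0.034,0.066,0,0,68.7],
    [0.174,-0.034,0.066,0,0,68.7],
    [0.174,-0.034,0.066,0,0,68.7],
    [0.174,-0.034,0.066,0,0,68.7],
    [0.174,-0.034,0.066,0,0,68.7],
    [0.174,-0.034,0.066,0,0,68.7],
    [0.174,-0.034,0.066,0,0,68.7],
    [0.174,-0.034,0.066,0,0,68.7],
    [0.174,-0.034,0.066,0,0,68.7],
    [0.174,-0.034,0.066,0,0,68.7],
  ],
  jaw=0,
)

```text
t: 18.38
tool_pos: [0.4076, -0.2527, 0.199]
orientation: [-2.45, -1.963, 0.004]
force: [-0.5, -0.6, -0.2]
opening: 0.093
gripper_force: 0.0
```

Run:
```python
from plan import *
rows((np.array([.4077,-.2535,.014]),down(-.22)))
```

```text
t 18.38 p [ 0.4076 -0.2527  0.199 ] F [-0.5 -0.6 -0.2] open 0.093 gf 0.0
[-0.0007, 0.0009, 0.185, -0.2, 0.0, 0.0] rows>=3.0
```

>>> carry_out(
  rows=[
    [0,0.001,0.06,0,0,0],
    [0,0.001,0.11,0,0,0],
    [0,0.001,0.15,0,0,0],
    [0,0.001,0.175,0,0,0],
    [0,0.001,0.185,0,0,0],
    [0,0.001,0.185,0,0,0],
  ],
)

```text
t: 19.12
tool_pos: [0.4081, -0.2529, 0.0145]
orientation: [-2.45, -1.962, 0.004]
force: [-0.2, -0.6, 0.2]
opening: 0.0932
gripper_force: 0.0
```

>>> carry_out(
  rows=[
    [0,0,0,0,0,0],
    [0,0,0,0,0,0],
    [0,0,0,0,0,0],
    [0,0,0,0,0,0],
    [0,0,0,0,0,0],
    [0,0,0,0,0,0],
  ],
  jaw=255,
  force=18,
)

```text
t: 19.88
tool_pos: [0.4086, -0.2533, 0.015]
orientation: [-2.452, -1.963, 0.003]
force: [0.8, -0.7, 3.4]
opening: 0.0601
gripper_force: 18.1
```

>>> carry_out(
  rows=[
    [0,0,-0.02,0,0,0],
    [0,0,-0.06,0,0,0],
    [0,0,-0.11,0,0,0],
    [0,0,-0.16,0,0,0],
    [0,0,-0.2,0,0,0],
    [0,0,-0.225,0,0,0],
    [0,0,-0.225,0,0,0],
    [0,0,-0.225,0,0,0],
  ],
)

```text
t: 20.88
tool_pos: [0.4083, -0.2526, 0.2377]
orientation: [-2.449, -1.961, 0.005]
force: [0.6, -0.4, -1.6]
opening: 0.0595
gripper_force: 17.8
```

Run:
```python
from plan import *
o=np.array([.572,-.3226,0]);tr=tray_R(-.5925);P=o+tr@[0,.044,0];print(P)
rows((P+[0,0,.235],down(-.5925)),(P+[0,0,.095],down(-.5925)))
```

```text
[ 0.59657121 -0.28609992  0.        ]
t 20.88 p [ 0.4083 -0.2526  0.2377] F [ 0.6 -0.4 -1.6] open 0.0595 gf 17.763652722205734
[0.0085, 0.1911, 0.0018, -0.3, 0.0, 21.3] rows>=3.1
[0.0085, 0.1918, 0.1418, -0.3, 0.0, 21.3] rows>=2.2
```

>>> carry_out(
  rows=[
    [0.001,0.03,0,0,0,3],
    [0.003,0.075,0,0,0,8],
    [0.005,0.12,0,0,0,14],
    [0.007,0.165,0,0,0,19],
    [0.008,0.185,0,0,0,21.3],
    [0.0085,0.191,0,0,0,21.3],
    [0.0085,0.191,0,0,0,21.3],
    [0.0085,0.191,0,0,0,21.3],
  ],
)

```text
t: 21.88
tool_pos: [0.5963, -0.2865, 0.2389]
orientation: [-2.772, -1.476, 0.005]
force: [-1.0, 0.3, -1.1]
opening: 0.0595
gripper_force: 17.8
```

Run:
```python
from plan import *
rows((np.array([.5966,-.2861,.095]),down(-.5925)))
```

```text
t 21.88 p [ 0.5963 -0.2865  0.2389] F [-1.   0.3 -1.1] open 0.0595 gf 17.76637846516678
[0.0008, 0.0004, 0.1439, -0.2, 0.1, 0.0] rows>=2.3
```

>>> carry_out(
  rows=[
    [0.001,0,0.03,0,0,0],
    [0.001,0,0.07,0,0,0],
    [0.001,0,0.105,0,0,0],
    [0.001,0,0.128,0,0,0],
    [0.001,0,0.139,0,0,0],
    [0.001,0,0.139,0,0,0],
  ],
)

```text
t: 22.62
tool_pos: [0.5967, -0.2857, 0.0999]
orientation: [-2.772, -1.475, 0.005]
force: [-0.2, -0.3, -1.2]
opening: 0.0592
gripper_force: 17.8
```

>>> carry_out(
  rows=[
    [0,0,0.002,0,0,0],
    [0,0,0.004,0,0,0],
    [0,0,0.004,0,0,0],
  ],
)

```text
t: 23.0
tool_pos: [0.5975, -0.2859, 0.0965]
orientation: [-2.773, -1.476, 0.004]
force: [-0.4, -0.5, -2.7]
opening: 0.0596
gripper_force: 17.8
```

>>> carry_out(
  rows=[
    [0,0,0.001,0,0,0],
    [0,0,0.002,0,0,0],
    [0,0,0.003,0,0,0],
    [0,0,0.003,0,0,0],
  ],
)

```text
t: 23.5
tool_pos: [0.5977, -0.2859, 0.0946]
orientation: [-2.773, -1.476, 0.003]
force: [-3.1, 2.1, 7.2]
opening: 0.0595
gripper_force: 18.3
```

>>> carry_out(
  rows=[
    [0,0,-0.001,0,0,0],
    [0,0,-0.001,0,0,0],
    [0,0,-0.001,0,0,0],
    [0,0,-0.001,0,0,0],
    [0,0,-0.02,0,0,0],
    [0,0,-0.06,0,0,0],
    [0,0,-0.12,0,0,0],
    [0,0,-0.17,0,0,0],
    [0,0,-0.21,0,0,0],
    [0,0,-0.21,0,0,0],
  ],
  jaw=45,
)

```text
t: 24.75
tool_pos: [0.5997, -0.2867, 0.3103]
orientation: [2.767, 1.473, 0.004]
force: [-0.0, 0.1, -0.3]
opening: 0.0765
gripper_force: 0.0
```

Run:
```python
from held import *
ims=robot.read_camera('scene')
r=robot.outline_of('scene','red_jar');m=np.array(r[0]['pixels']);ys,xs=np.nonzero(m);print(r[0]['conf'],m.sum(),xs.min(),xs.max(),ys.min(),ys.max())
print(fit('red_jar',{'scene':m.astype(float)},[.5966,-.286,.08,0],[0,1]))
tr=tray_R(-.1655);Q=tool_R(tr);o=np.array([.475,.0734,0])
rows((o+[0,0,.30],Q),(o+[0,0,.14],Q),(o+[0,0,.0245],Q))
```

```text
0.64 531 270 293 153 187
(array([ 0.59599957, -0.29001326,  0.08      ,  0.        ]), np.float64(0.4147710819419893))
t 24.85 p [ 0.5981 -0.2859  0.3044] F [-0.1  0.6 -0.4] open 0.0765 gf 0.0
[0.2293, -0.3028, 0.0041, -0.1, 0.0, -114.5] rows>=10.7
[0.2296, -0.3027, 0.1641, -0.1, 0.0, -114.5] rows>=2.6
[0.2298, -0.3027, 0.2796, -0.1, 0.0, -114.5] rows>=1.8
```

>>> carry_out(
  rows=[
    [0.229,-0.303,0.004,0,0,-114.5],
    [0.229,-0.303,0.004,0,0,-114.5],
    [0.229,-0.303,0.004,0,0,-114.5],
    [0.229,-0.303,0.004,0,0,-114.5],
    [0.229,-0.303,0.004,0,0,-114.5],
    [0.229,-0.303,0.004,0,0,-114.5],
    [0.229,-0.303,0.004,0,0,-114.5],
    [0.229,-0.303,0.004,0,0,-114.5],
    [0.229,-0.303,0.004,0,0,-114.5],
    [0.229,-0.303,0.004,0,0,-114.5],
    [0.229,-0.303,0.1,0,0,-114.5],
    [0.229,-0.303,0.14,0,0,-114.5],
  ],
  jaw=125,
  force=50,
)

```text
t: 26.35
tool_pos: [0.4734, 0.0734, 0.1719]
orientation: [-0.255, -3.128, 0.001]
force: [0.2, 1.0, -0.8]
opening: 0.0473
gripper_force: 0.0
```

Run:
```python
from held import *
tr=tray_R(-.1655);Q=tool_R(tr);o=np.array([.475,.0734,0])
rows((o+[0,0,.0245],Q))
```

```text
t 26.35 p [0.4734 0.0734 0.1719] F [ 0.2  1.  -0.8] open 0.0473 gf 0.0
[-0.002, 0.0004, 0.1474, -0.0, -0.2, 0.1] rows>=2.4
```

>>> carry_out(
  rows=[
    [-0.001,0,0.05,0,0,0],
    [-0.001,0,0.09,0,0,0],
    [-0.001,0,0.09,0,0,0],
    [-0.001,0,0.09,0,0,0],
  ],
)

```text
t: 26.85
tool_pos: [0.475, 0.0733, 0.0854]
orientation: [-0.258, -3.128, 0.001]
force: [0.0, 1.0, 0.2]
opening: 0.0475
gripper_force: 0.0
```

Run:
```python
from held import *
tr=tray_R(-.1655);Q=tool_R(tr);o=np.array([.475,.0734,0])
rows((o+[0,0,.0245],Q))
```

```text
t 26.85 p [0.475  0.0733 0.0854] F [0.  1.  0.2] open 0.0475 gf 0.0
[-0.0001, 0.0002, 0.0609, -0.0, -0.1, 0.0] rows>=1.0
```

>>> carry_out(
  rows=[
    [0,0,0.03,0,0,0],
    [0,0,0.05,0,0,0],
    [0,0,0.061,0,0,0],
    [0,0,0.061,0,0,0],
  ],
)

```text
t: 27.35
tool_pos: [0.4751, 0.0733, 0.0241]
orientation: [-0.258, -3.129, 0.001]
force: [-0.2, 1.0, -0.4]
opening: 0.0474
gripper_force: 0.0
```

>>> carry_out(
  rows=[
    [0,0,0,0,0,0],
    [0,0,0,0,0,0],
    [0,0,0,0,0,0],
    [0,0,0,0,0,0],
    [0,0,0,0,0,0],
    [0,0,0,0,0,0],
  ],
  jaw=255,
  force=50,
)

```text
t: 28.1
tool_pos: [0.4748, 0.0733, 0.0236]
orientation: [-0.258, -3.128, 0.0]
force: [-0.5, 0.7, 3.1]
opening: 0.0138
gripper_force: 50.0
```

>>> carry_out(
  rows=[
    [0,0,-0.03,0,0,0],
    [0,0,-0.08,0,0,0],
    [0,0,-0.14,0,0,0],
    [0,0,-0.2,0,0,0],
    [0,0,-0.26,0,0,0],
    [0,0,-0.27,0,0,0],
    [0,0,-0.27,0,0,0],
  ],
)

```text
t: 28.98
tool_pos: [0.4753, 0.0732, 0.2926]
orientation: [-0.258, -3.128, 0.001]
force: [-0.1, 1.1, -4.3]
opening: 0.0139
gripper_force: 50.0
```

Run:
```python
from held import *
rows((np.array([.5713,-.3222,.295]),tool_R(tray_R(-.5925))))
```

```text
t 28.98 p [0.4753 0.0732 0.2926] F [-0.1  1.1 -4.3] open 0.0139 gf 49.99798893928528
[-0.1596, -0.3743, -0.0026, -0.1, -0.2, 24.5] rows>=6.5
```

>>> carry_out(
  rows=[
    [-0.159,-0.374,-0.003,0,0,24.5],
    [-0.159,-0.374,-0.003,0,0,24.5],
    [-0.159,-0.374,-0.003,0,0,24.5],
    [-0.159,-0.374,-0.003,0,0,24.5],
    [-0.159,-0.374,-0.003,0,0,24.5],
    [-0.159,-0.374,-0.003,0,0,24.5],
    [-0.159,-0.374,-0.003,0,0,24.5],
    [-0.159,-0.374,-0.003,0,0,24.5],
    [-0.159,-0.374,-0.003,0,0,24.5],
    [-0.159,-0.374,-0.003,0,0,24.5],
  ],
)

```text
t: 30.22
tool_pos: [0.5707, -0.3203, 0.2954]
orientation: [-0.914, -3.002, 0.001]
force: [-0.5, -0.3, -2.6]
opening: 0.0132
gripper_force: 50.0
```

Run:
```python
from held import *
rows((np.array([.5713,-.3222,.215]),tool_R(tray_R(-.5925))))
s=robot.read_state();p=s['tool_pos'];R=Rn.from_rotvec(s['orientation']).as_matrix()
tr=np.c_[-R[:,0],R[:,1],-R[:,2]];o=p+R@[0,0,.024]
robot.read_camera('scene')
for n,o0,R0 in(('top_tray',o,Rn.from_matrix(tr)),('middle_tray',np.array([.5713,-.3222,.075]),Rn.from_euler('z',-.5925))):
    r=robot.outline_of('scene',n);m=np.array(r[0]['pixels']).astype(float);ys,xs=np.nonzero(m)
    _,_,x,f=fit6(n,{'scene':m},o0,R0,M[n]);print(n,r[0]['conf'],m.sum(),(xs.min(),xs.max(),ys.min(),ys.max()),np.round(x[:3]*1e3,1),np.round(np.degrees(x[3:]),2),round(f,3),np.round(proj('scene',(o0+x[:3])[None]-proj('scene',o0[None])*0),1)-np.round(proj('scene',o0[None]),1))
```

```text
t 30.23 p [ 0.5707 -0.3203  0.2954] F [-0.5 -0.3 -2.6] open 0.0132 gf 49.99562680721283
[-0.0019, -0.0011, 0.0804, -0.1, -0.2, 0.1] rows>=1.3Traceback (most recent call last):
  File "<stdin>", line 8, in <module>
ValueError: operands could not be broadcast together with shapes (1,3) (1,2)
```

>>> carry_out(
  rows=[
    [-0.0015,-0.001,0.04,0,0,0],
    [-0.0015,-0.001,0.07,0,0,0],
    [-0.0015,-0.001,0.08,0,0,0],
    [-0.0015,-0.001,0.08,0,0,0],
    [-0.0015,-0.001,0.08,0,0,0],
  ],
)

```text
t: 30.95
tool_pos: [0.5721, -0.3238, 0.2183]
orientation: [0.917, 3.005, -0.003]
force: [-0.6, -0.0, -3.3]
opening: 0.0134
gripper_force: 50.0
```

Run:
```python
from held import *
rows((np.array([.5713,-.3222,.195]),tool_R(tray_R(-.5925))))
s=robot.read_state();p=s['tool_pos'];R=Rn.from_rotvec(s['orientation']).as_matrix()
tr=np.c_[-R[:,0],R[:,1],-R[:,2]];o=p+R@[0,0,.024]
robot.read_camera('scene')
for n,o0,R0 in(('top_tray',o,Rn.from_matrix(tr)),('middle_tray',np.array([.5713,-.3222,.075]),Rn.from_euler('z',-.5925))):
    r=robot.outline_of('scene',n);m=np.array(r[0]['pixels']).astype(float);ys,xs=np.nonzero(m)
    _,_,x,f=fit6(n,{'scene':m},o0,R0,M[n]);print(n,r[0]['conf'],m.sum(),(xs.min(),xs.max(),ys.min(),ys.max()),np.round(x[:3]*1e3,1),np.round(np.degrees(x[3:]),2),round(f,3))
```

```text
t 30.95 p [ 0.5721 -0.3238  0.2183] F [-0.6 -0.  -3.3] open 0.0134 gf 49.995607137680054
[0.0016, 0.0009, 0.0233, -0.1, 0.0, 0.0] rows>=0.4
top_tray 0.96 2113.0 (np.int64(255), np.int64(341), np.int64(108), np.int64(150)) [ 0.   0.5 -0.7] [ 0.8   0.32 -0.66] 0.088
middle_tray 0.8 2511.0 (np.int64(256), np.int64(338), np.int64(140), np.int64(199)) [-1.   0.1 -2.3] [ 0.2   1.27 -0.47] 0.208
```

Consistent within about 1–2 mm. I'll lower it onto the pins.

>>> carry_out(
  rows=[
    [0.0015,0.001,0.005,0,0,0],
    [0.0015,0.001,0.01,0,0,0],
    [0.0015,0.001,0.013,0,0,0],
    [0.0015,0.001,0.016,0,0,0],
    [0.0015,0.001,0.016,0,0,0],
  ],
)

```text
t: 31.72
tool_pos: [0.5703, -0.3216, 0.1996]
orientation: [-0.916, -3.001, 0.001]
force: [0.6, -0.4, -2.1]
opening: 0.0136
gripper_force: 50.0
```

>>> carry_out(
  rows=[
    [-0.0005,-0.0005,0.002,0,0,0],
    [-0.0005,-0.0005,0.004,0,0,0],
    [-0.0005,-0.0005,0.006,0,0,0],
    [-0.0005,-0.0005,0.008,0,0,0],
    [-0.0005,-0.0005,0.008,0,0,0],
  ],
)

```text
t: 32.35
tool_pos: [0.5708, -0.3225, 0.1931]
orientation: [-0.916, -3.003, 0.002]
force: [-2.4, 1.3, 4.0]
opening: 0.0132
gripper_force: 50.0
```

>>> carry_out(
  rows=[
    [0,0,0.002,0,0,0],
    [0,0,0.002,0,0,0],
  ],
)

```text
t: 32.6
tool_pos: [0.5711, -0.3227, 0.193]
orientation: [-0.917, -3.004, 0.003]
force: [-4.8, 2.7, 12.7]
opening: 0.0137
gripper_force: 50.0
```

>>> carry_out(
  rows=[
    [0,0,-0.002,0,0,0],
    [0,0,-0.002,0,0,0],
    [0,0,-0.002,0,0,0],
    [0,0,-0.002,0,0,0],
    [0,0,-0.002,0,0,0],
    [0,0,-0.05,0,0,0],
    [0,0,-0.1,0,0,0],
    [0,0,-0.13,0,0,0],
    [0,0,-0.13,0,0,0],
  ],
  jaw=125,
)

```text
t: 33.72
tool_pos: [0.5722, -0.3232, 0.324]
orientation: [0.916, 3.002, -0.004]
force: [-0.7, -0.0, -0.2]
opening: 0.0473
gripper_force: 0.0
```

Run:
```python
from held import *
robot.read_camera('scene');r=robot.outline_of('scene','top_tray');m=np.array(r[0]['pixels']).astype(float)
_,_,x,f=fit6('top_tray',{'scene':m},np.array([.5713,-.3222,.17]),Rn.from_euler('z',-.5925),M['top_tray']);print(r[0]['conf'],m.sum(),np.round(x[:3]*1e3,1),np.round(np.degrees(x[3:]),2),round(f,3))
r=robot.outline_of('scene','salt')
for q in r: m=np.array(q['pixels']);print(q['conf'],q['pixel'],m.sum(),fit('salt',{'scene':m.astype(float)},[.443,-.0955,0,0],[0,1]))
rows((np.array([.443,-.0955,.32]),down(-.22)),(np.array([.443,-.0955,.005]),down(-.22)))
```

```text
0.91 2230.0 [ 3.  -6.3 -4.6] [0.01 0.01 0.38] 0.047
0.93 [294.6, 251.2] 781 (array([ 0.44298205, -0.09624771,  0.        ,  0.        ]), np.float64(0.1239194633278512))
t 33.88 p [ 0.5706 -0.3222  0.3181] F [ 0.4  0.3 -0.7] open 0.0475 gf 0.0
[0.2324, 0.1168, -0.001, -0.3, -0.2, 68.7] rows>=6.4
[0.2309, 0.1174, 0.314, -0.3, -0.2, 68.7] rows>=5.0
```

>>> carry_out(
  rows=[
    [0.232,0.117,0,0,0,73],
    [0.232,0.117,0,0,0,73],
    [0.232,0.117,0,0,0,73],
    [0.232,0.117,0,0,0,73],
    [0.232,0.117,0,0,0,73],
    [0.232,0.117,0,0,0,73],
    [0.232,0.117,0,0,0,73],
    [0.232,0.117,0.05,0,0,73],
    [0.232,0.117,0.1,0,0,73],
    [0.232,0.117,0.14,0,0,73],
    [0.232,0.117,0.14,0,0,73],
    [0.232,0.117,0.14,0,0,73],
  ],
  jaw=45,
)

```text
t: 35.38
tool_pos: [0.4437, -0.0959, 0.1813]
orientation: [-2.523, -1.869, 0.004]
force: [-0.1, -0.4, 0.7]
opening: 0.0763
gripper_force: 0.0
```

Run:
```python
from plan import *
rows((np.array([.443,-.0958,.006]),down(-.3)))
```

```text
t 35.38 p [ 0.4437 -0.0959  0.1813] F [-0.1 -0.4  0.7] open 0.0763 gf 0.0
[0.0001, -0.0002, 0.1753, -0.1, 0.1, 0.2] rows>=2.8
```

>>> carry_out(
  rows=[
    [0,0,0.06,0,0,0],
    [0,0,0.11,0,0,0],
    [0,0,0.15,0,0,0],
    [0,0,0.168,0,0,0],
    [0,0,0.175,0,0,0],
    [0,0,0.175,0,0,0],
  ],
)

```text
t: 36.12
tool_pos: [0.4443, -0.0963, 0.0068]
orientation: [2.524, 1.87, -0.002]
force: [0.4, -1.1, -0.7]
opening: 0.0767
gripper_force: 0.0
```

>>> carry_out(
  rows=[
    [0,0,0,0,0,0],
    [0,0,0,0,0,0],
    [0,0,0,0,0,0],
    [0,0,0,0,0,0],
    [0,0,0,0,0,0],
    [0,0,0,0,0,0],
  ],
  jaw=255,
  force=15,
)

```text
t: 36.88
tool_pos: [0.4432, -0.096, 0.0056]
orientation: [-2.524, -1.869, 0.003]
force: [0.6, -0.5, 1.1]
opening: 0.0385
gripper_force: 14.9
```

38.5 mm is less than the 44 mm body, so I'm probably gripping the start of the dome. I'll open, go 10 mm lower and grip again.

>>> carry_out(
  rows=[
    [0,0,0,0,0,0],
    [0,0,0,0,0,0],
    [0,0,0,0,0,0],
    [0,0,0.004,0,0,0],
    [0,0,0.007,0,0,0],
    [0,0,0.01,0,0,0],
    [0,0,0.01,0,0,0],
  ],
  jaw=70,
)

```text
t: 37.75
tool_pos: [0.4426, -0.0958, -0.005]
orientation: [-2.523, -1.869, 0.005]
force: [0.5, -0.7, -0.4]
opening: 0.0675
gripper_force: 0.0
```

>>> carry_out(
  rows=[
    [0,0,0,0,0,0],
    [0,0,0,0,0,0],
    [0,0,0,0,0,0],
    [0,0,0,0,0,0],
    [0,0,0,0,0,0],
  ],
  jaw=255,
  force=15,
)

```text
t: 38.38
tool_pos: [0.4431, -0.0959, -0.0044]
orientation: [-2.523, -1.869, 0.004]
force: [0.6, -0.0, 1.5]
opening: 0.0417
gripper_force: 15.0
```

>>> carry_out(
  rows=[
    [0,0,-0.02,0,0,0],
    [0,0,-0.06,0,0,0],
    [0,0,-0.11,0,0,0],
    [0,0,-0.16,0,0,0],
    [0,0,-0.21,0,0,0],
    [0,0,-0.255,0,0,0],
    [0,0,-0.28,0,0,0],
    [0,0,-0.28,0,0,0],
  ],
)

```text
t: 39.38
tool_pos: [0.4448, -0.0962, 0.2774]
orientation: [2.523, 1.869, -0.0]
force: [-0.2, -0.3, -1.9]
opening: 0.0413
gripper_force: 14.9
```

Run:
```python
from plan import *
rows((np.array([.5959,-.2857,.275]),down(-.5925)))
```

```text
t 39.38 p [ 0.4448 -0.0962  0.2774] F [-0.2 -0.3 -1.9] open 0.0413 gf 14.941430460089933
[-0.1373, 0.1997, 0.0028, 0.1, 0.1, 17.0] rows>=3.9
```

>>> carry_out(
  rows=[
    [-0.02,0.03,0,0,0,3],
    [-0.048,0.07,0,0,0,7],
    [-0.076,0.11,0,0,0,11],
    [-0.104,0.15,0,0,0,15],
    [-0.126,0.185,0,0,0,17],
    [-0.137,0.2,0,0,0,17],
    [-0.137,0.2,0,0,0,17],
    [-0.137,0.2,0,0,0,17],
  ],
)

```text
t: 40.38
tool_pos: [0.5944, -0.2844, 0.2735]
orientation: [-2.77, -1.475, 0.006]
force: [0.3, 0.8, -0.9]
opening: 0.0412
gripper_force: 14.9
```

Run:
```python
from plan import *
rows((np.array([.5959,-.2857,.1705]),down(-.5925)))
```

```text
t 40.38 p [ 0.5944 -0.2844  0.2735] F [ 0.3  0.8 -0.9] open 0.0412 gf 14.942201924524294
[-0.0001, 0.0024, 0.103, -0.3, 0.1, 0.0] rows>=1.6
```

>>> carry_out(
  rows=[
    [0,0.001,0.03,0,0,0],
    [0,0.001,0.06,0,0,0],
    [0,0.001,0.085,0,0,0],
    [0,0.001,0.096,0,0,0],
    [0,0.001,0.099,0,0,0],
    [0,0.001,0.099,0,0,0],
  ],
)

```text
t: 41.12
tool_pos: [0.5961, -0.2858, 0.1773]
orientation: [2.773, 1.476, -0.003]
force: [0.5, 0.5, -0.9]
opening: 0.0416
gripper_force: 14.9
```

>>> carry_out(
  rows=[
    [0,0,0.001,0,0,0],
    [0,0,0.003,0,0,0],
    [0,0,0.005,0,0,0],
    [0,0,0.005,0,0,0],
  ],
)

```text
t: 41.62
tool_pos: [0.5955, -0.2857, 0.1707]
orientation: [-2.772, -1.475, 0.005]
force: [-0.6, 0.5, -0.8]
opening: 0.0414
gripper_force: 14.9
```

>>> carry_out(
  rows=[
    [0,0,0.001,0,0,0],
    [0,0,0.002,0,0,0],
    [0,0,0.002,0,0,0],
  ],
)

```text
t: 42.0
tool_pos: [0.5959, -0.2859, 0.17]
orientation: [-2.773, -1.476, 0.003]
force: [-2.2, 1.1, 4.2]
opening: 0.0418
gripper_force: 15.2
```

>>> carry_out(
  rows=[
    [0,0,-0.001,0,0,0],
    [0,0,-0.001,0,0,0],
    [0,0,-0.001,0,0,0],
    [0,0,-0.001,0,0,0],
    [0,0,-0.02,0,0,0],
    [0,0,-0.06,0,0,0],
    [0,0,-0.11,0,0,0],
    [0,0,-0.15,0,0,0],
    [0,0,-0.15,0,0,0],
    [0,0,-0.15,0,0,0],
  ],
  jaw=75,
)

```text
t: 43.25
tool_pos: [0.5962, -0.2857, 0.3195]
orientation: [-2.773, -1.476, 0.004]
force: [-0.2, -0.4, 0.1]
opening: 0.0656
gripper_force: 0.0
```

Run:
```python
from held import *
print(robot.read_state()['t']);robot.read_camera('scene');robot.read_camera('top')
b=np.array([.5713,-.3222,.0])
for n,z in(('top_tray',.17),('middle_tray',.075)):
    r=robot.outline_of('scene',n);m=np.array(r[0]['pixels']).astype(float)
    _,_,x,f=fit6(n,{'scene':m},b+[0,0,z],Rn.from_euler('z',-.5925),M[n]);print(n,r[0]['conf'],m.sum(),np.round(x[:3]*1e3,1),np.round(np.degrees(x[3:]),2),round(f,3))
for n,p0 in(('salt',[.5959,-.2857,.175,0]),('red_jar',[.5966,-.286,.08,0]),('glass',[.4164,-.1658,0,0])):
    r=robot.outline_of('scene',n)
    for q in r[:1]: m=np.array(q['pixels']).astype(float);p,f=fit(n,{'scene':m},p0,[0,1]);print(n,q['conf'],np.round(q['pixel']),m.sum(),np.round(p,4),round(f,3),proj('scene',np.array(p0[:3])+[0,0,.04]))
```

```text
43.25
top_tray 0.92 1724.0 [ 17.6 -35.4 -16.6] [ 0.47  1.22 -1.55] 0.197
middle_tray 0.74 1940.0 [ 15.8 -31.5  79.9] [-1.88 -0.36  3.52] 0.395
salt 0.96 [280. 131.] 636.0 [ 0.5973 -0.2872  0.175   0.    ] 0.144 [[280.97393556 131.14064033]]
red_jar 0.68 [286. 174.] 484.0 [ 0.5952 -0.2904  0.08    0.    ] 0.474 [[280.65986303 168.23930445]]
glass 0.82 [321. 235.] 1353.0 [ 0.4195 -0.1738  0.      0.    ] 0.144 [[322.93308982 239.27476774]]
```

```bash
python3 -c "
from plant import robot
print(robot.close_job())"
```

```text
the job is handed in; nothing more can be done
None
```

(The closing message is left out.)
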